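# Hold a block in the marking jig

## Task

Slide the aluminium block along the channel of the blue marking jig until it is fully home against the end stop, then press the jig's spring lever down by its round palm pad until the lever is level, so that its sprung foot clamps the block. Do not push the lever down to its bottom stop and leave the other things on the bench alone. Finish while holding: the program ends with the closed fingers still pressing the pad and the lever kept level.

Things in the scene. Friction and masses are not known exactly. Their poses are not given: they have to be found in the camera images.
- jig: Marking jig, fixed: blue plate 260 x 160 x 15 mm. Origin at bench level on the channel's middle line; x along the channel towards the end stop, z up. Plate: x -140 to +120, y -60 to +100 mm; its top is the channel floor. Two steel rails 12 mm wide, 10 mm high, 35 mm apart, x -135 to +85. A steel lever along y crosses above the channel: pivot at x 45, y 75, z 75 mm between posts 87 mm high; pad at the -y end.
- block: Loose aluminium block, 90 x 32 x 30 mm (x, y, z), about 0.2 kg, lying in the channel between the rails, short of the stop, 1.5 mm play each side; it slides with about 2 to 5 N (more if it binds on a rail), so a stop shows as a push well above that. Origin at the centre of its underside, x along its length towards the stop.
- block_nose (a point): Centre of the block's end face that is towards the stop.
- block_tail (a point): Centre of the block's other end face, the one to push on; its upper 20 mm stand clear above the rails.
- stop: End stop, a fixed dark steel piece 18 x 33 x 28 mm in the channel, set differently each time. Origin on the channel floor in the plane of the face that the block must meet; x points away from the block (same axes as the jig). The block is home when block_nose lies in this plane.
- lever (a joint): Spring lever angle: 0 = released, raised 0.20 rad above level; 0.20 = level; 0.33 = bottom stop. Grows as the pad is pressed down; springs back when let go. With the block home beneath it, the push needed on the pad is about 2 N to begin, 10 N at level, 17 N at the bottom, rising smoothly.
- palm: Round black rubber pad, 40 mm diameter, 10 mm thick, on top of the lever's end, 165 mm from the pivot. Origin at the centre of its top face, z out of that face (tilted 0.20 rad when released, upright at level). Released, its top is about 124 mm above the bench, at level 91 mm: it goes down about 33 mm and some 6 mm sideways (jig -y).
- foot: Sprung foot under the lever, 75 mm from the pivot, round rubber tip of 6 mm radius. Origin at the tip, z along its slide towards the lever. Released, it hangs about 8 mm above the block's top face; at lever level it presses the block with about 10 N (spring 1250 N/m).
- hammer: Hammer 280 mm long lying on the bench, not to be moved.
- file: Flat file with wooden grip, 310 mm long, not to be moved.
- bracket: Steel angle 60 x 40 x 46 mm standing by the jig's -y side, not to be moved.
- collar: Steel ring 44 mm diameter, 18 mm high, by the jig, not to be moved.
- punch: Brass punch standing upright, 24 mm diameter, 75 mm high, by the jig's +y side, not to be moved.
- jar: Clear jar 70 mm diameter, 90 mm high, not to be moved.
- redbox: Red plastic case 100 x 75 x 70 mm, not to be moved.
There are look-alikes about, which are no part of the job. There is more than one size of the block; the one meant has the size given above.

How it is judged (in metres and radians):
On the way, in this order (a step that is already met when the one before it is completed fails the run):
1. the block is home against the stop while the lever is still up (x of block_nose in the frame of stop above -0.003 m and z of block_nose in the frame of jig below 0.034 m and value of joint lever below 0.08 rad), for 0.2 s.
2. the lever is pressed level by the pad with the foot on the block (value of joint lever between 0.16 and 0.24 rad and contact force between foot and block above 3 N and contact force between the fingers and palm above 3 N), for 0.2 s.
At the end, for the whole second after the job is handed in: The block's nose is within 3 mm of the stop's face with the block flat on the channel floor, the fingers press the palm pad (over 4 N), the lever stays still between 0.16 and 0.24 rad (level within 0.04 rad), and the foot presses the block with 4 to 18 N (x of block_nose in the frame of stop above -0.003 m and z of block_nose in the frame of jig below 0.034 m and value of joint lever between 0.16 and 0.24 rad and velocity of joint lever between -0.05 and 0.05 rad/s and contact force between foot and block between 4 and 18 N and contact force between the fingers and palm above 4 N and linear speed of block below 0.02 m/s); the arm keeps its last pose, push and grip.
It fails at once if the lever is pushed down to its bottom stop (value of joint lever above 0.31 rad).
It fails at once if one of the loose things on the bench is moved more than 30 mm (distance of any of hammer, file, bracket, collar, punch, jar, redbox from where it was at the start of the episode above 0.03 m).
It also fails if it takes over 48 s, if anything falls off the work surface, if the arm or the gripper's body presses on something with over 40 N, if the wrist force passes 120 N, or if a joint passes its speed limit or range.

## Robot

A 7-joint arm with a two-finger parallel gripper is mounted at the origin on the work surface. World frame = base frame: x ahead of the robot, y to its left, z up, the work surface at z = 0. Lengths are in mm, angles in rad, forces in N, time in s.
With the tool pointing down it reaches from about 425 to 875 mm from the base axis. Payload 4.7 kg.
Tool frame: the origin (TCP) lies midway between the tips of the shut fingers; the grasp point (between the pads) lies bot.tcp_to_grasp behind it (bot.tcp_to_grasp is the distance from the TCP to the grasp point, in mm); z points along the fingers, y is the line along which they close (so a half turn about z gives the same grasp; the last joint's range is limited). The gripper opens to 87 mm and grips with 3 to 60 N. Pads are 19 mm wide; open, the fingers measure 117 mm over their backs; the gripper's body (75 mm by 190 mm) begins 51 mm behind the grasp point.
Start: joints at [1.181, 0.321, -0.07, 1.45, 0.023, 1.371, -0.057], TCP at [255.378, -597.752, 222.587] pointing down, gripper open.
Joint ranges: [-2.86, 2.86], [-0.3, 2.09], [-1.38, 1.24], [0.06, 2.45], [-1.56, 4.7], [0.09, 2.05], [-2.69, 2.69]. Speed limits (rad/s): [2.57, 2.57, 3.14, 3.14, 3.14, 3.14, 3.14].

## Interface

Orientations are given as a unit quaternion [w, x, y, z].
In Python, from workcell import bot gives the robot as it stands. The module is installed in compiled form; this text tells all that it offers. Calls block until the motion is done:
- bot.movep(position, orientation): joint-space move of the TCP to a pose.
- bot.line_to(position, frame=None, speed=150, max_force=None): straight line of the TCP; frame=None keeps the orientation; speed is the mean speed in mm/s. With max_force (N) it stops when the force on the tool has changed by that much, and returns True; else False.
- bot.set_joints(angles): joint-space move.
- bot.command_gripper(opening): finger opening in mm; the grip force is fixed at half the most; returns when the fingers have stopped.
- bot.wait(seconds).
- bot.inverse_kinematics(position, orientation): joint angles nearest the present ones, or None.
- bot.get_image(name): name is "scene" or "top" or "wrist"; returns (picture, depth): 384x512x3 uint8, red, green, blue; 384x512 float32, mm along the optical axis (not along the pixel's ray), 0 where there is no reading.
- bot.get_calibration(name): a dict with "fov_y" (degrees; the focal length in pixels is half the picture's height over the tangent of half this angle, whatever the lens; pixels are square), "cx", "cy" (the principal point, pixels), "xyz" and "rotation" of the camera in the world. Camera axes: x right, y down, z forward; pixel columns grow to the right and rows downward; lengths in mm; the calibration is good to about 2 mm. The wrist camera is an equidistant fisheye: a pixel r from the principal point sees the ray r / f radians off the axis. A picture is of the moment at which its call begins: read the wrist's pose just before it. get_calibration takes no time and is no camera call; for the wrist camera it gives the pose at the moment of the call.
A pose or a line that the arm cannot do raises bot.PlanningError and nothing moves.
- bot.sign_off(): hands the job in; it is judged then, once.
Readings, each from a call of its own:
- bot.read_t(): time.
- bot.read_q(): joint angles.
- bot.read_joint_vel(): joint speeds.
- bot.read_tau(): joint torques, N m.
- bot.read_position(): TCP position.
- bot.read_tool_rot(): TCP orientation.
- bot.read_contact_force(): force on the tool from outside, world axes, zero at the start.
- bot.read_wrist_torque(): the same for the moment, N m.
- bot.read_width(): finger opening in mm.
- bot.read_gripper_force(): force on a finger pad.
Only numpy, scipy, OpenCV 4.12 (cv2) and the standard library are available. Lean on these libraries where they do the work, as an engineer would, in place of code of your own. Each camera call takes 0.05 s, during which the arm holds its last target. There are 200 camera calls.

## Working session

There is one attempt and no reset: what is moved stays moved. The work goes in short steps, each a Python script; the robot and the scene stay as the last script left them, time stands still between calls to the robot, and variables do not carry over. Pictures are saved under pics/ and viewed, at most 10 in all, crops included, and the job is handed in when it is done.

```bash
mkdir -p pics; cat > h.py <<'E'
from workcell import bot
import numpy as np, cv2
def grab(n):
    c=bot.get_calibration(n); im,d=bot.get_image(n)
    np.savez(f'{n}.npz',im=im,d=d); np.save(f'{n}_c.npy',c,allow_pickle=True)
    return im,d,c
def load(n):
    z=np.load(f'{n}.npz'); return z['im'],z['d'],np.load(f'{n}_c.npy',allow_pickle=True).item()
def world(n,us,vs,d,c):
    us=np.asarray(us,float);vs=np.asarray(vs,float)
    f=192/np.tan(np.radians(c['fov_y'])/2)
    R=np.array(c['rotation']); 
    x=(us-c['cx'])/f;y=(vs-c['cy'])/f
    if n=='wrist':
        r=np.hypot(x,y)+1e-9; k=np.tan(r)/r; x=x*k;y=y*k
    p=np.stack([x*d,y*d,d+0*x],-1)
    return p@R.T+np.array(c['xyz'])
E
python3 - <<'E'
from h import *
for n in('scene','top'):
    im,d,c=grab(n); print(n,c)
    cv2.imwrite(f'pics/{n}.png',cv2.resize(im[:,:,::-1],(800,600),interpolation=cv2.INTER_CUBIC))
print(bot.read_t(),bot.read_tool_rot(),bot.tcp_to_grasp)
E
```

```text
scene {'fov_y': 53.05101710005431, 'cx': 261.9139309167189, 'cy': 194.42652669241966, 'xyz': array([ 836.68373606, -539.67006867,  950.51032669]), 'rotation': array([-0.30240492,  0.9235189 ,  0.22496869, -0.07108585])}
top {'fov_y': 44.74759317326699, 'cx': 257.26917348066536, 'cy': 188.07040611203965, 'xyz': array([ 304.21293184,   10.99528531, 1347.75600715]), 'rotation': array([-0.06372461,  0.71014899, -0.69769552,  0.06963153])}
0.1 [-8.14867625e-04  9.79686429e-01  2.00533776e-01 -2.03146097e-04] 18.700000000000003
```

View pics/top.png

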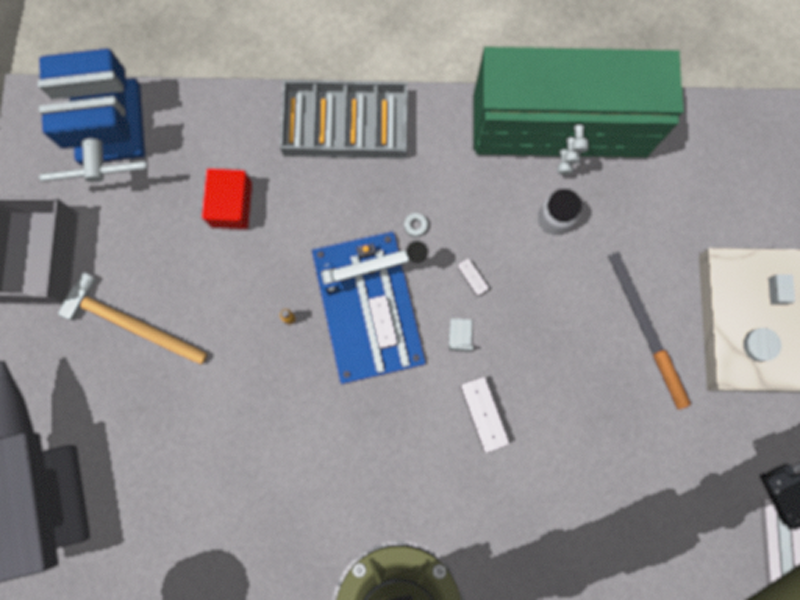

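View pics/scene.png

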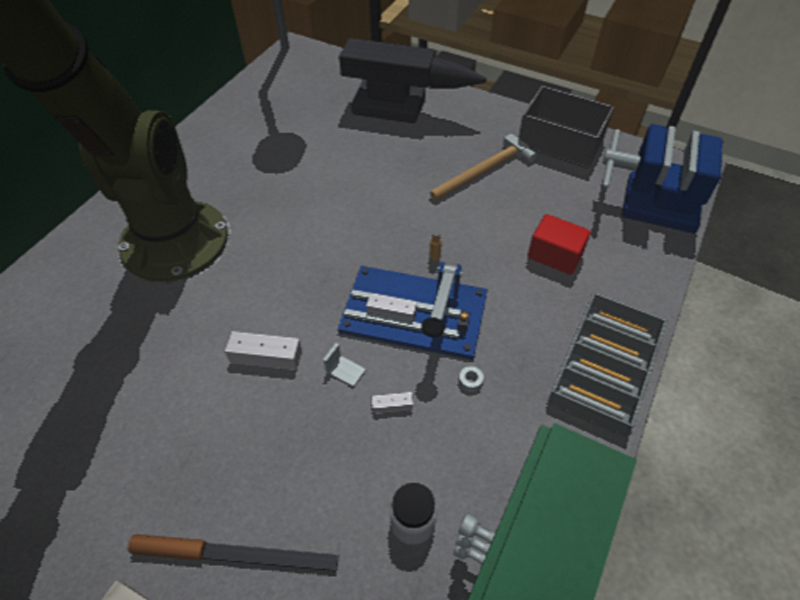

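The top view shows the jig at 800-scale corners (313,250), (393,233), (425,364), (341,383). The block is at (382,321) in the channel, the pad at (417,252), the bracket at (461,334) and the collar at (416,223). The scene view agrees, so jig +x is roughly world +x.

```bash
cat >> h.py <<'E'
from scipy.spatial.transform import Rotation as Ro
_w=world
def world(n,us,vs,d,c):
    c=dict(c); q=np.array(c['rotation'])
    if q.size==4: c['rotation']=Ro.from_quat(q[[1,2,3,0]]).as_matrix()
    return _w(n,us,vs,d,c)
E
python3 - <<'E'
from h import *
for n in('top','scene'):
    im,d,c=load(n); V,U=np.mgrid[:384,:512]; P=world(n,U,V,d,c); I=im.astype(int)
    if n=='top': box=(U>190)&(U<285)&(V>140)&(V<255)
    else: box=(U>200)&(U<325)&(V>160)&(V<235)
    blue=box&(I[...,2]>I[...,0]+50)&(P[...,2]<25)&(P[...,2]>5)
    pts=P[blue]; r=cv2.minAreaRect(pts[:,:2].astype(np.float32)); print(n,r,np.median(pts[:,2])); print(cv2.boxPoints(r).round(1))
    dark=box&(I.max(-1)<50)&(P[...,2]>95)&(P[...,2]<140); q=P[dark]
    print('pad',dark.sum(),q.mean(0),q.min(0),q.max(0))
    wh=box&(I.min(-1)>150)&(P[...,2]>38)&(P[...,2]<52); q=P[wh]
    print('blk',wh.sum(),cv2.minAreaRect(q[:,:2].astype(np.float32)),np.median(q[:,2]))
im,d,c=load('top');cv2.imwrite('pics/c.png',cv2.resize(im[140:250,190:300,::-1],None,fx=5.4,fy=5.4,interpolation=cv2.INTER_CUBIC))
E
```

```text
top ((537.0740356445312, 66.86557006835938), (260.8811340332031, 159.66317749023438), 14.245762825012207) 15.213713784698825
[[391.  112.1]
 [430.3 -42.6]
 [683.1  21.6]
 [643.9 176.3]]
pad 48 [613.38773315 -19.21829261 124.31753157] [599.22892572 -33.21231549 117.73392671] [626.83969371  -6.13853592 130.26855412]
blk 352 ((502.0744323730469, 37.02498245239258), (89.1544418334961, 31.69199562072754), 14.198796272277832) 45.188338999363964
scene ((537.8807983398438, 66.75053405761719), (257.562255859375, 161.7198944091797), 14.22729778289795) 15.010871808049501
[[393.2 113.5]
 [432.9 -43.3]
 [682.6  20. ]
 [642.8 176.8]]
pad 136 [618.66760795 -24.93403849 123.5527168 ] [599.99719277 -41.01382957 115.85758958] [636.00011945  -2.52391905 129.2757205 ]
blk 264 ((474.8699035644531, -15.204460144042969), (197.7684783935547, 77.06098175048828), 59.99763870239258) 45.031295998120186
```

View pics/c.png

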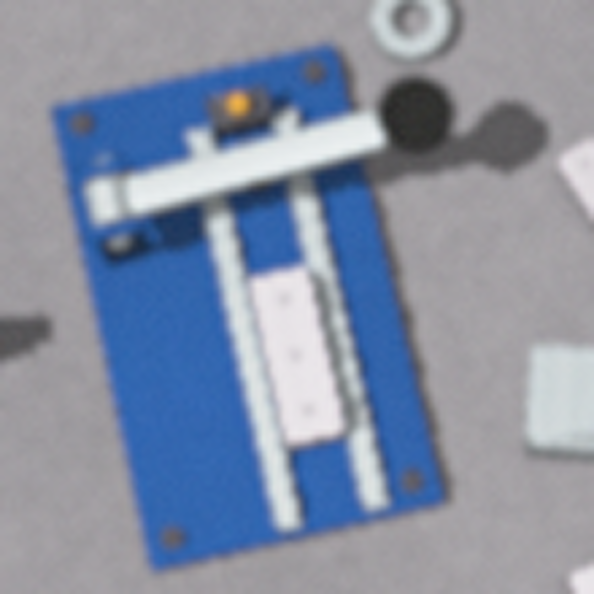

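The crop shows the stop (orange dot at crop 238,112) past the lever, with the block short of it. From both cameras, the jig yaw is 14.2° and its origin is at about (551.7, 50.0). I'll push with closed fingers tilted back, so the gripper body stays clear of the lever and pad.

```bash
cat >> h.py <<'E'
YAW=np.radians(14.2); RJ=Ro.from_euler('z',YAW).as_matrix(); O=np.array([551.9,50.0,0])
def J(x,y,z): return list(O+RJ@np.array([x,y,z],float))
def toJ(p): return RJ.T@(np.array(p)-O)
def Q(deg):
    s,c=np.sin(np.radians(deg)),np.cos(np.radians(deg))
    q=Ro.from_matrix(RJ@np.array([[c,0,s],[0,-1,0],[s,0,-c]])).as_quat(); return [q[3],*q[:3]]
E
python3 - <<'E'
from h import *
for t in(0,10,15,20,25): print(t,[bot.inverse_kinematics(J(x,0,z),Q(t)) is not None for x,z in((-120,150),(-120,32),(-60,32),(0,32))], bot.inverse_kinematics(J(45,-87,100),Q(t)) is not None)
im,d,c=load('top')
for u,v in((243,130),(238,112)): print(toJ(world('top',190+u/5.4,140+v/5.4,d[int(140+v/5.4),int(190+u/5.4)],c)))
E
```

```text
0 [True, True, True, True] True
10 [True, True, True, True] True
15 [True, True, True, True] True
20 [False, True, True, True] True
25 [False, False, True, True] True
[75.32691552 -0.73873038 33.33718491]
[ 8.16226075e+01 -3.62573285e-02  4.90499255e+01]
```

```bash
python3 - <<'E'
from h import *
bot.command_gripper(0)
q=Q(15)
bot.movep(J(-122,0,150),q)
bot.line_to(J(-122,0,32),q,speed=120)
bot.wait(.3); f0=np.array(bot.read_contact_force()); print(bot.read_t(),f0,toJ(bot.read_position()))
r=bot.line_to(J(-35,0,32),q,speed=40,max_force=15)
print(r,bot.read_t(),RJ.T@(np.array(bot.read_contact_force())-f0),toJ(bot.read_position()))
if not r:
    r=bot.line_to(J(0,0,32),q,speed=20,max_force=15)
    print(r,bot.read_t(),RJ.T@(np.array(bot.read_contact_force())-f0),toJ(bot.read_position()))
im,d,c=grab('top');cv2.imwrite('pics/c2.png',cv2.resize(im[130:250,190:310,::-1],None,fx=5,fy=5,interpolation=cv2.INTER_CUBIC))
im,d,c=grab('scene');cv2.imwrite('pics/s2.png',cv2.resize(im[150:250,200:330,::-1],None,fx=6,fy=6,interpolation=cv2.INTER_CUBIC))
E
```

```text
5.3583 [ 0.74502552 -0.3451247  -0.46086302] [-1.21680601e+02 -5.31070326e-02  3.24369522e+01]
False 7.6833 [-1.32224851  1.03233546  0.03688301] [-3.50869145e+01  7.96353878e-03  3.20143106e+01]
True 8.5833 [-0.51158722  0.44410332  0.69587876] [-23.0283773    0.10061056  30.66060043]
```

View pics/s2.png

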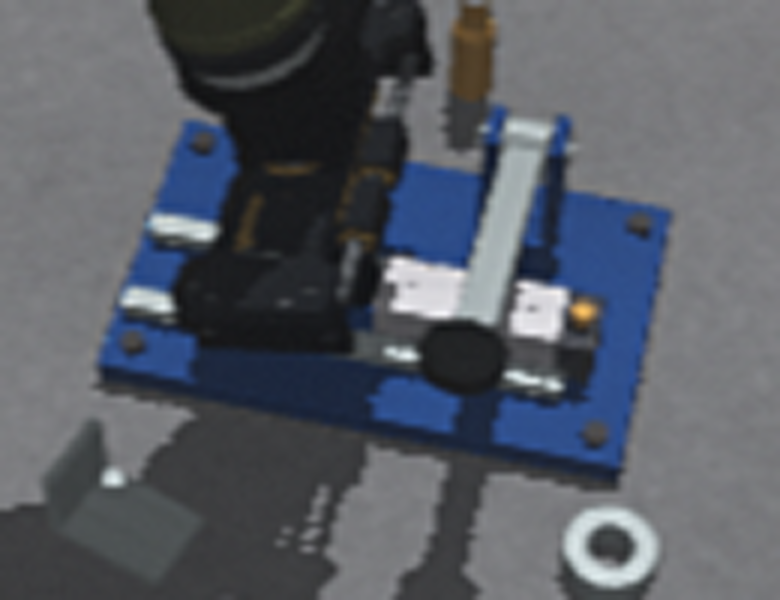

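The image shows the block's front end (565,305) meeting the stop (585,340). I'll push a second time to confirm it's home.

```bash
python3 - <<'E'
from h import *
q=Q(15)
p0=toJ(bot.read_position())
r=bot.line_to(J(p0[0]+15,0,32),q,speed=15,max_force=20)
print(r,bot.read_t(),RJ.T@np.array(bot.read_contact_force()),toJ(bot.read_position()))
bot.wait(.3)
print(RJ.T@np.array(bot.read_contact_force()),toJ(bot.read_position()))
im,d,c=grab('top'); V,U=np.mgrid[:384,:512]; P=world('top',U,V,d,c)
Pj=(P-O)@RJ
for n in('top','scene'):
    im,d,c=grab(n); Pj=(world(n,U,V,d,c)-O)@RJ
    m=(abs(Pj[...,1])<12)&(Pj[...,0]>-20)&(Pj[...,0]<110)&(Pj[...,2]>10)&(Pj[...,2]<60)
    a=Pj[m]; g=im[m].mean(1)
    for lo in range(-20,110,5):
        k=(a[:,0]>=lo)&(a[:,0]<lo+5)
        if k.any(): print(n,lo,k.sum(),a[k,2].round().astype(int)[:8],g[k].mean().round())
E
```

```text
True 9.2333 [-0.58458136 -0.84696243  0.10799464] [-23.00692718   0.27248404  28.94733256]
[-0.14197225 -0.08872778 -0.41259722] [-23.20086129   0.33959889  28.66964144]
top 0 3 [47 48 47] 158.0
top 5 10 [51 45 44 43 42 46 44 46] 213.0
top 10 15 [44 48 44 45 47 44 46 42] 237.0
top 15 16 [47 47 50 46 46 44 49 47] 238.0
top 20 14 [48 47 47 42 43 48 46 53] 238.0
top 25 14 [47 44 47 48 48 43 48 47] 238.0
top 30 13 [46 51 47 43 42 45 44 45] 229.0
top 35 14 [48 45 48 48 42 41 47 46] 175.0
top 40 2 [44 47] 132.0
top 65 15 [45 45 44 45 45 43 46 46] 230.0
top 70 13 [42 46 45 44 46 48 44 44] 236.0
top 75 14 [45 46 45 41 42 43 43 48] 208.0
top 80 17 [51 52 53 41 45 43 48 45] 129.0
top 85 14 [51 48 48 47 45 45 51 52] 132.0
top 90 9 [41 40 43 44 41 43 41 43] 126.0
top 95 1 [41] 154.0
top 100 9 [18 17 21 14 11 16 14 15] 125.0
top 105 11 [17 15 16 17 13 19 11 17] 114.0
scene -20 24 [59 53 54 47 50 45 58 54] 29.0
scene -15 14 [45 43 45 40 45 34 43 32] 35.0
scene -10 12 [45 45 44 49 43 47 47 46] 110.0
scene -5 12 [46 45 45 49 46 45 45 44] 178.0
scene 0 11 [44 47 47 47 44 46 47 42] 208.0
scene 5 12 [44 44 46 43 47 45 44 46] 214.0
scene 10 12 [47 45 44 45 48 48 47 43] 212.0
scene 15 11 [44 45 44 42 47 44 45 45] 216.0
scene 20 13 [44 46 41 45 44 47 44 43] 218.0
scene 25 7 [47 43 47 44 44 47 45] 210.0
scene 50 11 [45 45 44 48 46 44 49 46] 91.0
scene 55 13 [46 46 45 44 45 45 44 45] 185.0
scene 60 12 [47 43 45 44 48 46 45 43] 211.0
scene 65 11 [45 46 46 44 42 43 44 45] 215.0
scene 70 12 [47 45 48 42 44 42 43 44] 221.0
scene 75 12 [49 45 43 43 44 45 46 47] 202.0
scene 80 12 [42 43 42 52 43 52 42 45] 102.0
scene 85 13 [46 53 42 49 49 52 51 42] 94.0
scene 90 12 [44 44 41 45 53 41 49 42] 96.0
scene 95 15 [43 44 43 32 46 17 17 15] 68.0
scene 100 12 [16 17 12 14 17 14 17 15] 88.0
scene 105 12 [17 14 13 13 15 14 13 17] 89.0
```

The TCP stopped at x = -23.0 both times, and the nose and the stop face both measure about 80. The block is home, so I'll move on to the pad.

```bash
python3 - <<'E'
from h import *
q=Q(0)
p=toJ(bot.read_position())
bot.line_to(J(-50,0,p[2]+2),Q(15),speed=80)
bot.line_to(J(-50,0,180),Q(15),speed=150)
bot.movep(J(45,-85,180),q)
bot.line_to(J(45,-85,140),q,speed=80)
im,d,c=grab('scene'); V,U=np.mgrid[:384,:512]; Pj=(world('scene',U,V,d,c)-O)@RJ
m=(abs(Pj[...,1])<12)&(Pj[...,2]>38)&(Pj[...,2]<50)&(im.min(-1)>150)&(Pj[...,0]<110)&(Pj[...,0]>-40); print('block x',Pj[m][:,0].min(),Pj[m][:,0].max())
cv2.imwrite('pics/s3.png',cv2.resize(im[130:250,200:330,::-1],None,fx=5,fy=5,interpolation=cv2.INTER_CUBIC))
bot.wait(.3); f0=np.array(bot.read_contact_force()); print(bot.read_t(),f0)
r=bot.line_to(J(45,-85,112),q,speed=20,max_force=3)
print(r,bot.read_t(),np.array(bot.read_contact_force())-f0,toJ(bot.read_position()))
E
```

```text
block x 3.0646528659652073 79.90819529175305
12.8917 [ 0.67254401  0.12214999 -0.78629311]
True 13.8083 [-0.62803706 -0.54426693  3.02217317] [ 44.97722049 -85.83904294 121.21250987]
```

View pics/s3.png

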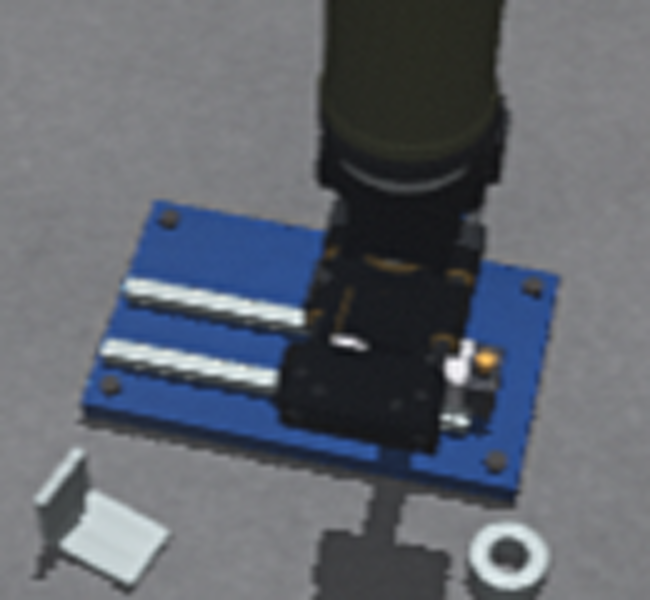

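The block is still against the stop (465,365 next to the orange dot at 487,360), and the fingers are on the pad. Next I'll press in steps along the arc.

```bash
python3 - <<'E'
from h import *
q=Q(0); f0=np.array([0.67,0.12,-0.79])
for z,y in((112,-87.5),(104,-89),(98,-90),(94,-90.5),(92,-91)):
    bot.line_to(J(45,y,z),q,speed=25); bot.wait(.3)
    F=RJ.T@(np.array(bot.read_contact_force())-f0); p=toJ(bot.read_position()); print(z,bot.read_t(),F.round(1),p.round(1))
    if F[2]>12.5: break
E
```

```text
112 14.6333 [-1.3 -2.3  4.6] [ 45.  -87.9 112.2]
104 15.4083 [-1.3 -1.8  6.7] [ 45.1 -89.4 104. ]
98 16.1 [-2.5 -1.7  8.7] [ 45.1 -90.3  98.5]
94 16.7083 [-2.8 -1.8  9.4] [ 45.2 -90.7  94.8]
92 17.2583 [-3.3 -1.5 10.5] [ 45.2 -90.9  92.9]
```

```bash
python3 - <<'E'
from h import *
bot.line_to(J(45,-91,90.8),Q(0),speed=15); bot.wait(.8)
F=[]
for _ in range(10): F.append(bot.read_contact_force()); bot.wait(.05)
print((RJ.T@(np.mean(F,0)-[0.67,0.12,-0.79])).round(1),toJ(bot.read_position()).round(1),bot.read_t(),bot.read_width())
im,d,c=grab('scene');cv2.imwrite('pics/s4.png',cv2.resize(im[130:250,200:330,::-1],None,fx=5,fy=5,interpolation=cv2.INTER_CUBIC))
E
```

```text
[-3.5 -1.3 11.5] [ 45.2 -91.   91.9] 18.8083 0.5652152457388802
```

View pics/s4.png

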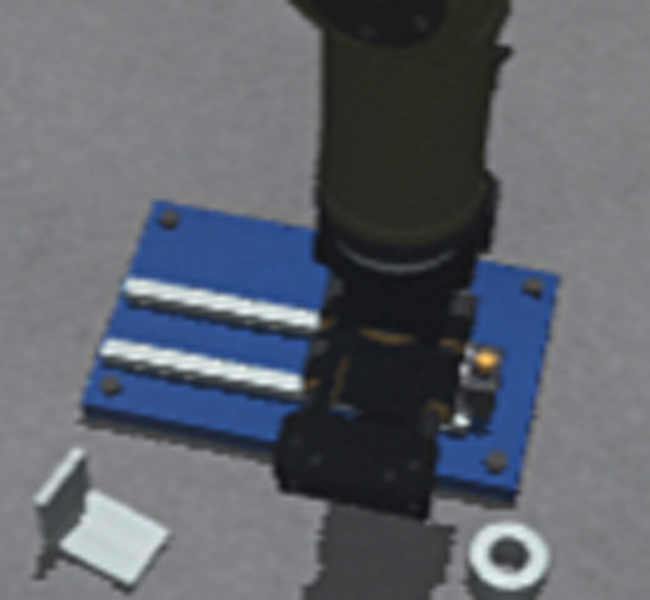

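The image shows the block still against the stop and the pad held down. The pad top is at about 92 mm with roughly 11 N on it, which matches level.

```bash
python3 -c "
from h import *
print(bot.sign_off())"
```

```text
the job is handed in; nothing more can be done
None
```

I handed the job in with the block home against the stop and the closed fingers still holding the lever about level: pad top at about 92 mm, roughly 11 N on the pad. Sign-off gave no verdict, and I couldn't measure the foot's force on the block directly.

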